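# Stock-take: stand the tipped spice jar up and hold the scanner on its cap

### The arm

A 6-joint arm with a two-finger parallel gripper is mounted at the origin on a cart in front of the work surface, level with it; the furniture and walls round the work are solid. World frame = base frame: x ahead of the robot, y to its left, z up, the work surface at z = 0. Lengths are in m, angles in degrees, forces in N, time in s.
With the tool pointing down it reaches from about 0.25 to 0.8 m from the base axis. Payload 8.5 kg.
Tool frame: the origin (TCP) lies at the very end of the fingers, on their centre line; the grasp point (between the pads) lies 19 mm behind it; z points along the fingers, y is the line along which they close (so a half turn about z gives the same grasp; the last joint's range is limited). The gripper opens to 85 mm and grips with 20 to 120 N. Pads are 22 mm wide; open, the fingers measure 114 mm over their backs; the gripper's body (76 mm by 85 mm) begins 54 mm behind the grasp point. The pads swing forward as they close: fully open they stand 13 mm farther back than shut.
Start: joints at [-76.547, 13.648, -0.773, 75.585, 0, 90], TCP at [0.122, -0.511, 0.231] pointing down, gripper open.
Joint ranges: [-152.45, 152.45], [-59.26, 108.67], [-65.41, 83.53], [-104.44, 129.93], [-82.83, 76.93], [-180, 180]. Speed limits (degrees/s): [127.2, 127.2, 159.86, 180, 180, 180].

### API

Orientations are given as a 3x3 rotation matrix whose columns are the frame's x, y, z axes.
In Python, from station import manip gives the robot as it stands.
- The arm moves only by the tool servo_tool, never from a script. Its argument "steps" is text: rows parted by semicolons, each of 7 numbers parted by spaces: the shift along the tool's x, y, z in normalised numbers (1 is 1 m), then the turn, a rotation vector about the tool's x, y, z in a scale on which 1.0 is pi rad, then the finger opening in m, from 0 to 0.0854. In form: x y z wx wy wz grip; .... A call has 1 to 10 rows; each row is the pose to reach, as a shift and turn from the pose commanded when the call began, along the tool's axes at that moment; what a row does not reach only later rows make up. A row lasts 1/10 s, in which the tool goes at most 50 mm and 8.59 degrees, less where a joint would pass 70% of its speed; a pose out of reach is approached as far as the arm can. No shift or turn number may pass 1 either way. A call with a gripper value outside its range is refused whole. The fingers move at their own pace and stop on an object; the grip force is fixed at half the most. Time passes only in rows, so rows that repeat a pose let the fingers close. It gives the time, the measured TCP pose, the force, the opening and the grip force at its end, in the units of the state.
- manip.get_obs(): the state, without advancing time (a new reading comes with each control period).
- manip.grab_frame(name): name is "scene" or "top" or "wrist"; returns the picture (480x640x3 uint8, red, green, blue); there is no depth.
- manip.camera_params(name): a dict with "camera_matrix" (3x3 intrinsics, pixels), "rvec" (rotation vector, rad) and "tvec" (3), from world to camera coordinates, as OpenCV has them. Camera axes: x right, y down, z forward; pixel columns grow to the right and rows downward; lengths in m; the calibration is good to about 2 mm. A picture is of the moment at which its call begins: read the wrist's pose just before it. camera_params takes no time and is no camera call; for the wrist camera it gives the pose at the moment of the call.
- manip.close_job(): hands the job in; it is judged then, once.
The state is a dict: "time_s": time; "qpos": joint angles; "qvel": joint speeds; "joint_torque": joint torques, N m; "ee_pos": TCP position; "eef_rot": TCP orientation; "contact_force": force on the tool from outside, world axes, zero at the start; "torque": the same for the moment, N m; "width": opening from 0.0 (shut) to 1.0 (fully open); "grasp_force": force on a finger pad.
Only numpy, scipy, OpenCV 4.12 (cv2) and the standard library are available. Lean on these libraries where they do the work, as an engineer would, in place of code of your own. Each camera call takes 0.05 s, during which the arm holds its last target. There are 200 camera calls.

### The job

We are counting stock: one spice jar has tipped over in its tray and leans on the carton, so the code label on its cap cannot be read. Stand it upright on the tray floor in its own gap and let go of it, without knocking its neighbours over; then draw the cordless scanner up out of its charging stand and turn it to look steeply down (clearly more than 45 degrees below level) at the middle of that jar's cap from a hand's width, 10 cm, away. Keep holding it there, raised clear of the stand, the tray and the jars: the program finishes while the gripper still holds the scanner on the cap.

Things in the scene. Friction and masses are not known exactly. Their poses are not given: they have to be found in the camera images.
- jar: the tipped spice jar: round, 45 mm diameter (cap and body alike), 105 mm tall, 0.11 kg, cap from 84 mm up with a code label on top. Origin: centre of its underside; z runs along the jar from base to cap. At the start it leans about 0.72 rad from vertical along the tray, its cap end resting on the carton (towards the tray's +y), its foot on the tray floor in the gap
- jar_cap (a point): centre of the top of that jar's cap, 105 mm along its z from its origin
- tray: shallow bamboo tray (the lane), fixed: inner 80 mm (x, across) x 360 mm (y, along the row), rails 14 and ends 22 mm high. Origin: centre of its underside, on the worktop; inner floor at z = 6 mm. The carton stands at its +y end, two slim jars at its -y end (y about -95 and -150 mm, either order, within 12 mm of the middle line); the gap between, y -70 to +45 mm, is the tipped jar's place
- carton: tea carton, a plain box 73 mm (x) x 132 mm (y) x 93 mm tall, 0.3 kg, upright at the tray's +y end; the tipped jar leans on its -y face. Origin: centre of its underside, z up
- salt_shaker: salt shaker with metal dome, 44 mm wide, 90 mm tall, upright in the row. Origin: centre of its underside, z up
- spice_jar: spice jar, 45 mm diameter, 106 mm tall, upright in the row. Origin: centre of its underside, z up
- can_rack: black wire rack of tins, fixed, never moves: keep the arm out of it. Its front rails lie at x = 0.54 and it reaches from y = -0.19 to +0.26, 380 mm high; between the tray and the stand pass in front of it, near the robot. Origin: centre of its underside, 147 mm behind its front rails
- shelf_left_0: white wall shelf above the back of the worktop, fixed: its front edge at x = 0.58, from 0.41 to 0.49 m above the worktop, wire baskets on it up to 0.6 m: keep the arm's elbow and wrist in front of it
- stand: charging stand of the scanner, fixed to the worktop: round foot of 104 mm diameter with an upright black sleeve, open at the top, outside 46 (x) x 40 (y) mm, inside 38 x 32 mm, its mouth 80 mm and its floor 20 mm above the worktop. Origin: centre of its underside
- scanner: pistol-shaped code scanner, 0.18 kg, its grip down in the sleeve (2 mm play, 60 mm deep): draw it straight up. Grip 34 (x) x 28 (y) x 110 mm. Head on top: 96 mm long, 36 high, 42 wide (y; flat sides, take it across these), its front 16 mm a bumper 48 wide. Origin: centre of the grip's foot; z up the grip; it looks to its -x, nodding 0.21 rad below that
- head (a point): middle of the scanner's head, at (-12, 0, 124) mm in the scanner's frame: a good place to grip it
- window (a point): centre of the scanner's window at the front of the head, at (-65, 0, 113) mm in the scanner's frame, 54 mm from head along the beam. x points out of the window along the beam, y across the head, z up the face of the window. At the start x points 0.21 rad below level; pointed straight down it would be at pi from up

How it is judged (in metres and radians):
On the way, in this order (a step that is already met when the one before it is completed fails the run):
1. the tipped jar stands upright on the tray floor in its gap, let go (angle between jar's own z axis and vertical below 0.12 rad and z of jar in the frame of tray between 0.001 and 0.012 m and x of jar in the frame of tray between -0.03 and 0.03 m and y of jar in the frame of tray between -0.055 and 0.03 m and contact force between the fingers and jar below 0.05 N and linear speed of jar below 0.02 m/s), for 0.3 s.
2. the scanner is drawn up clear of the stand's sleeve, the jar still standing (angle between jar's own z axis and vertical below 0.12 rad and z of jar in the frame of tray between 0.001 and 0.012 m and x of jar in the frame of tray between -0.03 and 0.03 m and y of jar in the frame of tray between -0.055 and 0.03 m and z of scanner in the frame of stand above 0.09 m and contact force between scanner and stand below 0.05 N), for 0.1 s.
At the end, for the whole second after the job is handed in: Jar upright (7 deg) on the tray floor in its gap, released; neighbours upright. Scanner held still by the fingers alone, foot over 5 cm and head over 16 cm up, beam 45 deg or more below level, its line within 22 mm of the middle of the jar's cap, window 5 to 15 cm from it (all of step 1 and angle between each of carton, salt_shaker, spice_jar's own z axis and vertical below 0.15 rad and z of each of carton, salt_shaker, spice_jar in the frame of tray below 0.012 m and contact force between scanner and stand below 0.05 N and contact force between scanner and tray below 0.05 N and contact force between scanner and jar below 0.05 N and contact force between scanner and carton below 0.05 N and contact force between scanner and salt_shaker below 0.05 N and contact force between scanner and spice_jar below 0.05 N and contact force between the fingers and scanner above 2 N and linear speed of scanner below 0.03 m/s and height (world z) of scanner above 0.05 m and height (world z) of head above 0.16 m and angle between window's own x axis and vertical above 2.36 rad and x of jar_cap in the frame of window between 0.05 and 0.15 m and y of jar_cap in the frame of window between -0.022 and 0.022 m and z of jar_cap in the frame of window between -0.022 and 0.022 m); the arm keeps its last pose, push and grip.
It fails at once if the carton in the row is knocked over (angle between carton's own z axis and vertical above 0.6 rad).
It fails at once if the salt shaker in the row is knocked over (angle between salt_shaker's own z axis and vertical above 0.6 rad).
It fails at once if the spice jar in the row is knocked over (angle between spice_jar's own z axis and vertical above 0.6 rad).
It also fails if it takes over 61 s, if anything falls off the work surface, if the arm or the gripper's body presses on something with over 40 N, if the wrist force passes 120 N, or if a joint passes its speed limit or range.

## Working session

There is one attempt and no reset: what is moved stays moved. The work goes in short steps, Python scripts to look and compute and a tool call to move; the robot and the scene stay as the last step left them, time stands still between calls to the robot, and variables do not carry over. Pictures are saved under pics/ and viewed, at most 10 in all, crops included, and the job is handed in when it is done.

Besides the shell and the picture viewer there is one more tool, called after ">>>" by a JSON object that holds its "name" and its "arguments", one argument or row to a line. servo_tool: Moves the arm, as the interface text tells. Its arguments: {"type":"object","properties":{"steps":{"type":"string"}},"required":["steps"]}

```bash
mkdir -p pics; cat > h.py <<'E'
import numpy as np, cv2
from station import manip
def cam(n):
    p=manip.camera_params(n);K=np.array(p["camera_matrix"]);R=cv2.Rodrigues(np.array(p["rvec"],float))[0];t=np.array(p["tvec"],float).ravel()
    return K,R,t
def ray(n,uv,c=None):
    K,R,t=c or cam(n);d=R.T@np.linalg.inv(K)@np.array([uv[0],uv[1],1.]);return -R.T@t,d/np.linalg.norm(d)
def onz(n,uv,z,c=None):
    o,d=ray(n,uv,c);return o+d*(z-o[2])/d[2]
def proj(n,P,c=None):
    K,R,t=c or cam(n);q=(R@np.atleast_2d(P).T).T+t;q=q@K.T;return q[:,:2]/q[:,2:]
def save(n,f):
    im=manip.grab_frame(n);cv2.imwrite('pics/'+f,cv2.cvtColor(im,cv2.COLOR_RGB2BGR));return im
def tri(a,b):
    (o1,d1),(o2,d2)=a,b;A=np.stack([d1,-d2],1);s=np.linalg.lstsq(A,o2-o1,rcond=None)[0]
    p,q=o1+s[0]*d1,o2+s[1]*d2;return (p+q)/2,np.linalg.norm(p-q)
E
python3 - <<'E'
from h import *
np.set_printoptions(precision=3,suppress=True)
o=manip.get_obs();print(o['time_s'],o['ee_pos'],o['eef_rot'],o['contact_force'])
for n in("scene","top","wrist"):
    save(n,n+'0.png');K,R,t=cam(n);print(n,K[0,0],-R.T@t,R[2])
E
```

```text
0.0 [ 0.122 -0.51   0.231] [[ 0.973  0.233 -0.   ]
 [ 0.233 -0.973  0.001]
 [-0.    -0.002 -1.   ]] [ 0.455 -0.131  0.714]
scene 566.6830363032167 [-0.908  0.317  0.951] [ 0.894 -0.132 -0.428]
top 523.3788954303985 [ 0.2   -0.027  1.533] [ 0.258  0.089 -0.962]
wrist 336.7737128485392 [ 0.201 -0.492  0.373] [-0.306 -0.072 -0.949]
```

View pics/scene0.png

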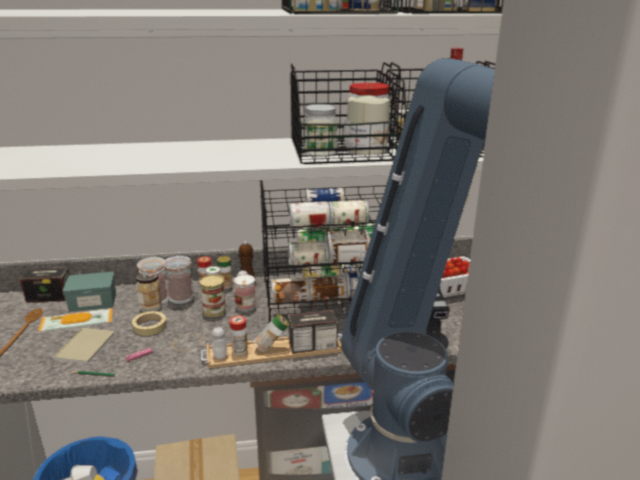

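View pics/top0.png

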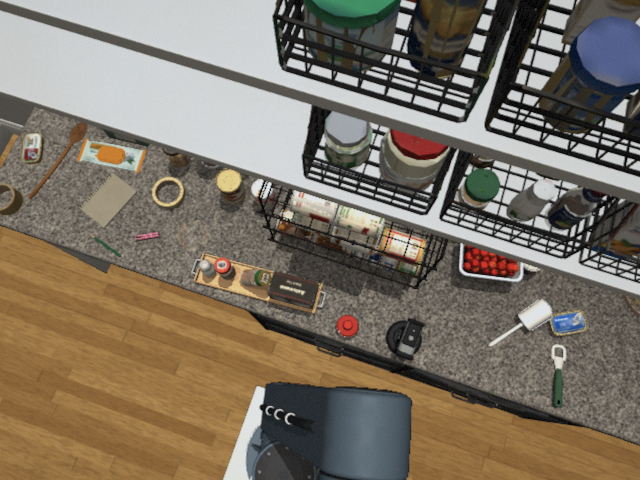

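```bash
python3 - <<'E'
import cv2,numpy as np
t=cv2.imread('pics/top0.png');s=cv2.imread('pics/scene0.png')
C=np.zeros((600,800,3),np.uint8)
R=lambda i,f:cv2.resize(i,None,fx=f,fy=f,interpolation=cv2.INTER_CUBIC)
C[:400]=R(t[245:325,185:345],5)
a=R(s[305:370,195:350],3);C[400:400+a.shape[0],:a.shape[1]]=a
b=R(t[315:365,375:435],4);C[400:600,500:740]=b
cv2.imwrite('pics/c1.png',C)
E
```

```text
(no output)
```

View pics/c1.png

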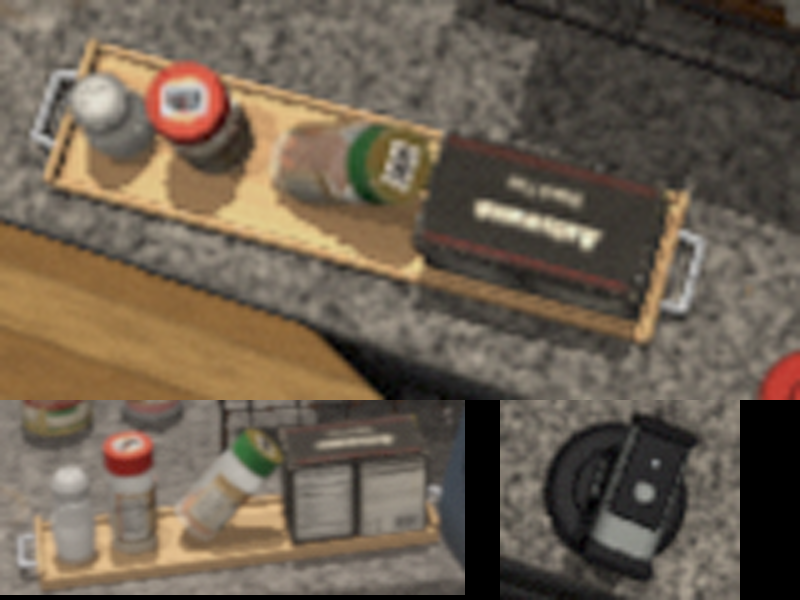

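```bash
python3 - <<'E'
from h import *
np.set_printoptions(precision=4,suppress=True)
f=lambda x,y:(185+x/5-.4,245+y/5-.4)
c=cam("top")
P=[onz("top",f(*p),.022,c) for p in[(92,42),(48,183),(645,338),(688,190)]]
for p in P:print(p)
m=sum(P)/4;d=(P[2]+P[3]-P[0]-P[1]);d/=np.linalg.norm(d);print('ctr',m,'dir +y',d,np.degrees(np.arctan2(d[1],d[0])),np.linalg.norm(P[1]-P[2]),np.linalg.norm(P[0]-P[1]))
print('carton top',[onz("top",f(*p),.099,c) for p in[(450,132),(668,190),(632,305),(418,238)]])
print('cap label',onz("top",f(402,165),.1,c))
print('red cap',onz("top",f(186,100),.112,c),'shaker top',onz("top",f(99,98),.093,c))
g=lambda x,y:(375+(x-500)/4-.4,315+(y-400)/4-.4)
print('foot',onz("top",g(617,500),.01,c));
for q in[(662,415),(697,438),(640,578),(582,560),(644,492)]:print('head',onz("top",g(*q),.22-.02,c))
# jar in scene/top triangulate: cap label top centre
s=lambda x,y:(195+x/3-.33,305+(y-400)/3-.33)
print(tri(ray("top",f(402,165)),ray("scene",s(266,444))))
print(tri(ray("top",f(186,100)),ray("scene",s(129,437))))
E
```

```text
[0.4534 0.441  0.022 ]
[0.3658 0.4329 0.022 ]
[0.3922 0.0711 0.022 ]
[0.4824 0.0756 0.022 ]
ctr [0.4235 0.2552 0.022 ] dir +y [ 0.0761 -0.9971 -0.    ] -85.6369467491527 0.3627301833765433 0.08790882869553632
carton top [array([0.4565, 0.2073, 0.099 ]), array([0.4645, 0.0809, 0.099 ]), array([0.3973, 0.0788, 0.099 ]), array([0.3945, 0.2033, 0.099 ])]
cap label [0.4301 0.226  0.1   ]
red cap [0.4241 0.3508 0.112 ] shaker top [0.4124 0.4028 0.093 ]
foot [ 0.4025 -0.199   0.01  ]
head [ 0.4375 -0.1896  0.2   ]
head [ 0.4306 -0.2146  0.2   ]
head [ 0.3358 -0.2046  0.2   ]
head [ 0.3348 -0.1673  0.2   ]
head [ 0.3874 -0.1922  0.2   ]
(array([0.4307, 0.2266, 0.0957]), np.float64(0.0002752094077765856))
(array([0.4233, 0.3501, 0.1183]), np.float64(0.0018593046894958254))
```

```bash
cat >> h.py <<'E'
from scipy.spatial.transform import Rotation as Ro
np.set_printoptions(precision=4,suppress=True)
E=np.array([.074,-.9973,0]);X=np.array([.9973,.074,0])  # tray +y, minus tray x
def Rt(th):  # tool tilted so its body leans toward carton by th deg
    th=np.radians(th);z=-(np.cos(th)*np.array([0,0,1])+np.sin(th)*E);return np.stack([np.cross(X,z),X,z],1)
def go(R,tcp,P0=None,R0=None):
    o=manip.get_obs();R0=np.array(o['eef_rot']) if R0 is None else R0;P0=np.array(o['ee_pos']) if P0 is None else P0
    s=R0.T@(np.array(tcp)-P0);w=Ro.from_matrix(R0.T@R).as_rotvec()
    print('t',o['time_s'],'P',P0,'shift',s,'rot',w,'rows>=',np.linalg.norm(s)/.05,np.degrees(np.linalg.norm(w))/8.59)
E
python3 - <<'E'
from h import *
R=Rt(25);g=np.array([.4256,.2956,.0208])+.085*(np.sin(.72)*E+np.array([0,0,np.cos(.72)]));print(g)
go(R,g+.019*R[:,2]-.12*R[:,2])
E
```

```text
[0.4297 0.2397 0.0847]
t 0.15 P [ 0.1221 -0.5103  0.2308] shift [ 0.4669 -0.6157  0.0552] rot [ 0.3064  0.3604 -1.3862] rows>= 15.493182221424666 9.769862873494029
```

Careful with the scale: turns go in shares of pi rad. That gives: -0.28 rad / 3.1416 = -0.0891.

>>> {"name": "servo_tool", "arguments": {
  "steps": "0.023 -0.031 0 0.0048 0.0057 -0.0223 0.085;0.047 -0.062 0 0.0095 0.0115 -0.0446 0.085;0.07 -0.092 0 0.0146 0.0172 -0.0668 0.085;0.093 -0.123 0 0.0191 0.0229 -0.0891 0.085;0.117 -0.154 0 0.0245 0.0286 -0.1114 0.085;0.14 -0.185 0 0.0293 0.0344 -0.1337 0.085;0.163 -0.215 0 0.0341 0.0401 -0.156 0.085;0.187 -0.246 0 0.0382 0.0458 -0.1751 0.085;0.21 -0.277 0 0.0439 0.0516 -0.1974 0.085;0.233 -0.308 0 0.0487 0.0573 -0.2196 0.085"
}}

```text
time_s: 1.15
ee_pos: [0.2773, -0.1553, 0.2313]
eef_rot: [[0.59, 0.805, 0.064], [0.778, -0.588, 0.221], [0.216, -0.081, -0.973]]
contact_force: [0.7, 0.3, 0.6]
width: 0.998
grasp_force: 0.0
```

```bash
python3 - <<'E'
from h import *
R=Rt(25);g=np.array([.4297,.2397,.0847]);go(R,g-.101*R[:,2])
save("scene","scene1.png")
E
```

```text
t 1.15 P [ 0.2773 -0.1553  0.2313] shift [ 0.354  -0.0778  0.1416] rot [ 0.1538  0.1803 -0.6935] rows>= 7.7831555447670535 4.888519447897097
```

In the tool's units: -0.6935 rad / 3.1416 = -0.2207.

>>> {"name": "servo_tool", "arguments": {
  "steps": "0.035 -0.008 0.012 0.0048 0.0057 -0.0223 0.085;0.071 -0.016 0.026 0.0095 0.0115 -0.0446 0.085;0.106 -0.023 0.04 0.0146 0.0172 -0.0668 0.085;0.142 -0.031 0.055 0.0191 0.0229 -0.0891 0.085;0.177 -0.039 0.07 0.0245 0.0286 -0.1114 0.085;0.212 -0.047 0.085 0.0293 0.0344 -0.1337 0.085;0.248 -0.054 0.1 0.0341 0.0401 -0.156 0.085;0.283 -0.062 0.115 0.0392 0.0458 -0.1767 0.085;0.319 -0.07 0.128 0.0439 0.0516 -0.1974 0.085;0.354 -0.078 0.1416 0.049 0.0573 -0.2207 0.085"
}}

```text
time_s: 2.2
ee_pos: [0.4335, 0.1969, 0.1756]
eef_rot: [[-0.067, 0.997, -0.032], [0.904, 0.075, 0.421], [0.422, -0.0, -0.906]]
contact_force: [1.2, -0.8, 1.5]
width: 0.997
grasp_force: 0.0
```

```bash
python3 - <<'E'
from h import *
R=Rt(25);g=np.array([.4297,.2397,.0847]);go(R,g-.101*R[:,2])
im=save("wrist","w1.png")
print('proj cap, foot, grasp',proj("wrist",[[.4307,.2266,.0957],[.4256,.2956,.0208],g]))
print(manip.get_obs()['qpos'])
E
```

```text
t 2.2 P [0.4335 0.1969 0.1756] shift [ 0.0005 -0.0007 -0.0005] rot [-0.0006  0.0004  0.0003] rows>= 0.0191161549250614 0.005013115015347098
proj cap, foot, grasp [[311.7615 260.678 ]
 [313.4255 193.4741]
 [312.0661 244.1492]]
[  8.9617   8.7455 -20.1233  58.9669  25.0545  94.8019]
```

View pics/w1.png

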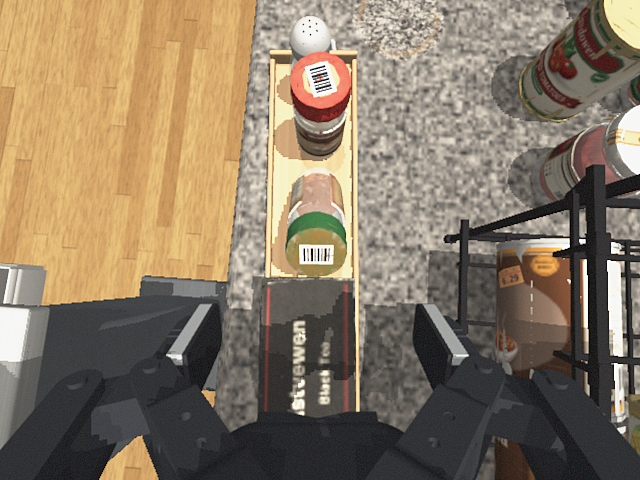

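```bash
python3 - <<'E'
from h import *
r=ray("wrist",(317,253));print(onz("wrist",(317,253),.0997),tri(r,ray("top",(185+402/5-.4,245+165/5-.4))),tri(r,ray("scene",(195+266/3-.33,305+44/3-.33))))
print('base l/r rails at z .02',onz("wrist",(271,150),.02),onz("wrist",(355,150),.02),'carton face',onz("wrist",(260,278),.099),onz("wrist",(354,278),.099),'red',onz("wrist",(321,79),.112),'jar low edge',onz("wrist",(318,170),.03))
E
```

```text
[0.434  0.2321 0.0997] (array([0.4347, 0.2334, 0.0663]), np.float64(0.0032985185473266196)) (array([0.4336, 0.2294, 0.0943]), np.float64(0.00627810486719992))
base l/r rails at z .02 [0.3805 0.336  0.02  ] [0.4627 0.3427 0.02  ] carton face [0.3954 0.2113 0.099 ] [0.4614 0.2167 0.099 ] red [0.4268 0.356  0.112 ] jar low edge [0.4283 0.3162 0.03  ]
```

>>> {"name": "servo_tool", "arguments": {
  "steps": "0.001 0.001 0.02 0 0 0 0.085;0.002 0.002 0.045 0 0 0 0.085;0.003 0.002 0.07 0 0 0 0.085;0.003 0.002 0.095 0 0 0 0.085;0.003 0.002 0.112 0 0 0 0.085;0.003 0.002 0.12 0 0 0 0.085;0.003 0.002 0.12 0 0 0 0.07;0.003 0.002 0.12 0 0 0 0.06;0.003 0.002 0.12 0 0 0 0.055"
}}

```text
time_s: 3.15
ee_pos: [0.4321, 0.2485, 0.0692]
eef_rot: [[-0.065, 0.997, -0.03], [0.904, 0.071, 0.421], [0.422, 0.001, -0.907]]
contact_force: [-0.1, 0.1, 0.2]
width: 0.647
grasp_force: 0.0
```

```bash
python3 - <<'E'
from h import *
save("wrist","w2.png")
E
```

```text
(no output)
```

View pics/w2.png

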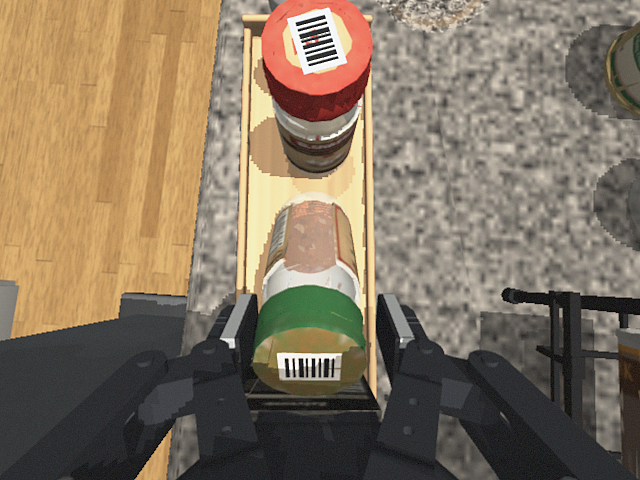

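>>> {"name": "servo_tool", "arguments": {
  "steps": "0 -0.001 0 0 0 0 0.05;0 -0.001 0 0 0 0 0.045;0 -0.001 0 0 0 0 0.04;0 -0.001 0 0 0 0 0.035;0 -0.001 0 0 0 0 0.035;0 -0.001 0 0 0 0 0.035;0 -0.001 0 0 0 0 0.035"
}}

```text
time_s: 3.9
ee_pos: [0.4305, 0.2484, 0.0688]
eef_rot: [[-0.064, 0.997, -0.03], [0.904, 0.071, 0.421], [0.422, -0.0, -0.907]]
contact_force: [-1.3, -3.6, 5.5]
width: 0.512
grasp_force: 59.8
```

```bash
python3 - <<'E'
from h import *
R=Rt(25-41.25);g=np.array([.428,.266,.104]);go(R,g+.019*R[:,2])
o=manip.get_obs();print(np.array(o['eef_rot']).T@[0,.0,.02])
E
```

```text
t 3.9 P [0.4305 0.2484 0.0688] shift [ 0.0184 -0.0013 -0.0101] rot [-0.0001 -0.719  -0.0028] rows>= 0.4213870109969635 4.795807065416542
[ 0.0084 -0.     -0.0181]
```

In the tool's units: -0.719 rad / 3.1416 = -0.2289.

>>> {"name": "servo_tool", "arguments": {
  "steps": "0.004 0 -0.009 0 0 0 0.035;0.008 0 -0.018 0 -0.0223 0 0.035;0.01 0 -0.018 0 -0.0509 0 0.035;0.012 0 -0.017 0 -0.0796 0 0.035;0.013 0 -0.016 0 -0.1082 0 0.035;0.0145 0 -0.0145 0 -0.1369 0 0.035;0.016 -0.001 -0.013 0 -0.1655 0 0.035;0.0175 -0.001 -0.0115 0 -0.1942 0 0.035;0.0184 -0.001 -0.0105 0 -0.2165 0 0.035;0.0184 -0.001 -0.0101 0 -0.2289 0 0.035"
}}

```text
time_s: 4.9
ee_pos: [0.4285, 0.2619, 0.0855]
eef_rot: [[-0.07, 0.997, 0.02], [0.957, 0.073, -0.281], [-0.282, -0.001, -0.96]]
contact_force: [-0.0, -1.2, -1.0]
width: 0.511
grasp_force: 61.0
```

```bash
python3 - <<'E'
from h import *
manip.grab_frame("top")
a=save("scene","s2.png");b=save("wrist","w3.png")
o=manip.get_obs();P=np.array(o['ee_pos']);print(P,P-.019*np.array(o['eef_rot'])[:,2],o['contact_force'])
C=np.zeros((600,800,3),np.uint8);C[:240,:320]=cv2.resize(b,(320,240));C[:420,320:]=0
s=cv2.resize(a[295:365,190:310],(480,280),interpolation=cv2.INTER_CUBIC);C[:280,320:]=s
t=manip.grab_frame("top")
C[290:590,:800]=cv2.resize(t[250:310,185:345],(800,300),interpolation=cv2.INTER_CUBIC)
cv2.imwrite('pics/c2.png',C[:,:,::-1])
E
```

```text
[0.4283 0.2612 0.085 ] [0.428  0.2665 0.1033] [ 0.1653 -0.0759 -1.133 ]
```

View pics/c2.png

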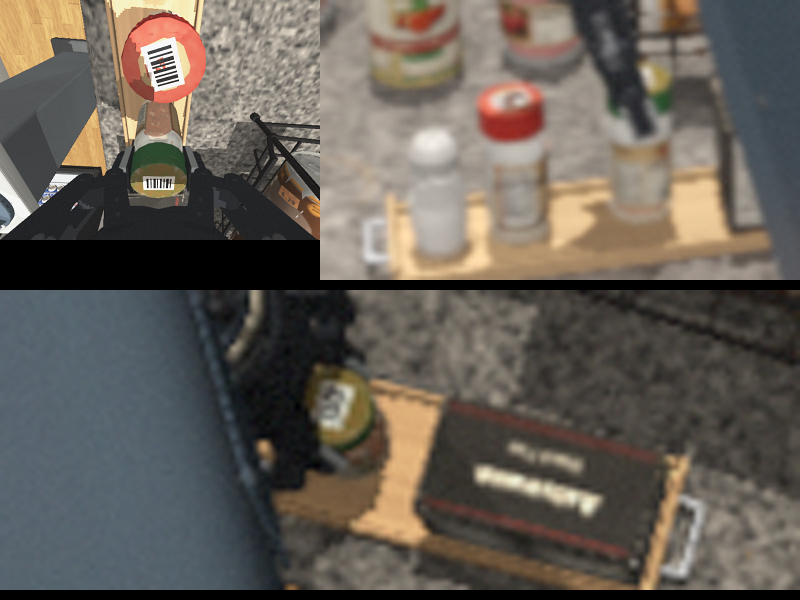

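>>> {"name": "servo_tool", "arguments": {
  "steps": "0.0006 0 0.002 0 0 0 0.035;0.0012 0 0.004 0 0 0 0.035;0.0017 0 0.0058 0 0 0 0.035;0.002 0 0.007 0 0 0 0.035;0.0023 0 0.008 0 0 0 0.035;0.0023 0 0.008 0 0 0 0.035"
}}

```text
time_s: 5.7
ee_pos: [0.4285, 0.2608, 0.0769]
eef_rot: [[-0.069, 0.997, 0.019], [0.958, 0.071, -0.279], [-0.28, -0.001, -0.96]]
contact_force: [0.6, -0.4, -0.8]
width: 0.511
grasp_force: 61.4
```

>>> {"name": "servo_tool", "arguments": {
  "steps": "0.0003 0 0.001 0 0 0 0.035;0.0006 0 0.002 0 0 0 0.035;0.0008 0 0.003 0 0 0 0.035;0.0008 0 0.003 0 0 0 0.035"
}}

```text
time_s: 6.1
ee_pos: [0.4286, 0.2612, 0.0765]
eef_rot: [[-0.069, 0.997, 0.021], [0.958, 0.072, -0.278], [-0.279, 0.001, -0.96]]
contact_force: [-7.5, 0.8, 29.0]
width: 0.514
grasp_force: 64.4
```

>>> {"name": "servo_tool", "arguments": {
  "steps": "-0.0004 0 -0.0012 0 0 0 0.035;-0.0007 0 -0.0024 0 0 0 0.035;-0.0007 0 -0.0024 0 0 0 0.044;-0.0007 0 -0.0024 0 0 0 0.047;-0.0007 0 -0.0024 0 0 0 0.05;-0.0007 0 -0.0024 0 0 0 0.055;-0.0007 0 -0.0024 0 0 0 0.065;-0.0007 0 -0.0024 0 0 0 0.075;-0.0007 0 -0.0024 0 0 0 0.085;-0.0007 0 -0.0024 0 0 0 0.085"
}}

```text
time_s: 7.1
ee_pos: [0.4285, 0.2608, 0.0763]
eef_rot: [[-0.069, 0.997, 0.019], [0.958, 0.072, -0.279], [-0.28, -0.001, -0.96]]
contact_force: [0.2, 0.9, 0.1]
width: 0.996
grasp_force: 0.0
```

```bash
python3 - <<'E'
from h import *
save("wrist","w4.png");R=np.array(manip.get_obs()['eef_rot']);print(R.T@[0,0,.15],proj("wrist",[[.428,.266,.111]]))
E
```

```text
[-0.042  -0.0001 -0.144 ] [[315.0724 364.2265]]
```

View pics/w4.png

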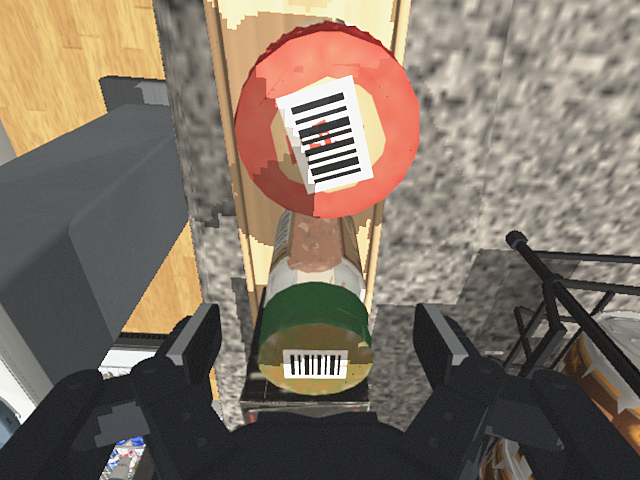

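>>> {"name": "servo_tool", "arguments": {
  "steps": "0 0 -0.02 0 0 0 0.085;0 0 -0.045 0 0 0 0.085;0 0 -0.075 0 0 0 0.085;0 0 -0.11 0 0 0 0.085;0 0 -0.145 0 0 0 0.085;0 0 -0.18 0 0 0 0.085;0 0 -0.2 0 0 0 0.085;0 0 -0.2 0 0 0 0.085"
}}

```text
time_s: 7.95
ee_pos: [0.4254, 0.3179, 0.2708]
eef_rot: [[-0.069, 0.997, 0.023], [0.958, 0.072, -0.276], [-0.277, 0.003, -0.961]]
contact_force: [0.8, -0.7, -1.2]
width: 0.995
grasp_force: 0.0
```

```bash
cat >> h.py <<'E'
def Rs(yaw,th=0):  # tool y at world angle yaw(deg), pitched: body leans by th toward -tool x
    a=np.radians(yaw);y=np.array([np.cos(a),np.sin(a),0]);h=np.cross(y,[0,0,-1.]);t=np.radians(th)
    z=-(np.cos(t)*np.array([0,0,1.])-np.sin(t)*h);return np.stack([np.cross(y,z),y,z],1)
E
python3 - <<'E'
from h import *
go(Rs(90),[.37,-.19,.29])
R0=np.array(manip.get_obs()['eef_rot']);print(R0.T@[0,0,1],R0.T@[1,0,0]);print(manip.get_obs()['qpos'])
E
```

```text
t 7.95 P [0.4254 0.3179 0.2708] shift [-0.4883 -0.0919  0.1206] rot [-0.2081  0.228  -1.4882] rows>= 10.226287030253332 10.137474655232516
[-0.2771  0.0027 -0.9609] [-0.0687  0.9974  0.0226]
[ 43.8988  21.4686  14.156   93.0202 -12.395  130.9003]
```

In the tool's units: -0.744 rad / 3.1416 = -0.2368.

>>> {"name": "servo_tool", "arguments": {
  "steps": "-0.024 -0.014 0.006 -0.0032 0.0035 -0.0236 0.085;-0.049 -0.028 0.012 -0.0064 0.0073 -0.0474 0.085;-0.073 -0.04 0.018 -0.0095 0.0108 -0.071 0.085;-0.098 -0.05 0.024 -0.0127 0.0146 -0.0949 0.085;-0.122 -0.06 0.03 -0.0159 0.0181 -0.1184 0.085;-0.146 -0.07 0.036 -0.0197 0.0216 -0.142 0.085;-0.171 -0.078 0.042 -0.0232 0.0255 -0.1655 0.085;-0.195 -0.085 0.048 -0.0264 0.029 -0.1894 0.085;-0.22 -0.09 0.054 -0.0299 0.0328 -0.2133 0.085;-0.244 -0.095 0.06 -0.0331 0.0363 -0.2368 0.085"
}}

```text
time_s: 8.95
ee_pos: [0.347, 0.0582, 0.2784]
eef_rot: [[-0.732, 0.678, 0.063], [0.667, 0.733, -0.138], [-0.139, -0.059, -0.988]]
contact_force: [-0.5, -0.3, -0.5]
width: 0.994
grasp_force: 0.0
```

```bash
python3 - <<'E'
from h import *
go(Rs(90),[.37,-.19,.29]);print(manip.get_obs()['qpos'])
E
```

```text
t 8.95 P [0.347  0.0582 0.2784] shift [-0.1839 -0.167   0.0241] rot [-0.1083  0.1113 -0.7411] rows>= 4.990902249347415 5.050624173442409
[ 17.0352  -5.4577 -15.4967  78.8209  -8.6237  59.4945]
```

In the tool's units: -0.667 rad / 3.1416 = -0.2123.

>>> {"name": "servo_tool", "arguments": {
  "steps": "-0.018 -0.017 0.002 -0.0035 0.0035 -0.0236 0.085;-0.037 -0.033 0.005 -0.007 0.007 -0.0471 0.085;-0.055 -0.05 0.007 -0.0102 0.0105 -0.0707 0.085;-0.074 -0.067 0.01 -0.0137 0.014 -0.0942 0.085;-0.092 -0.084 0.012 -0.0172 0.0178 -0.1178 0.085;-0.11 -0.1 0.014 -0.0207 0.0213 -0.1416 0.085;-0.129 -0.117 0.017 -0.0242 0.0248 -0.1652 0.085;-0.147 -0.134 0.019 -0.0277 0.0283 -0.1888 0.085;-0.166 -0.15 0.022 -0.0309 0.0318 -0.2123 0.085;-0.184 -0.167 0.024 -0.0344 0.0353 -0.2359 0.085"
}}

```text
time_s: 9.95
ee_pos: [0.3695, -0.19, 0.29]
eef_rot: [[-1.0, 0.001, -0.0], [0.001, 1.0, 0.0], [0.0, 0.0, -1.0]]
contact_force: [-0.6, -0.2, -0.3]
width: 0.989
grasp_force: 0.0
```

```bash
python3 - <<'E'
from h import *
b=save("wrist","w5.png");print(manip.get_obs()['ee_pos'],manip.get_obs()['qpos'])
save("scene","s5.png");save("top","t5.png")
E
```

```text
[ 0.3704 -0.1928  0.2898] [-27.4593   2.199   -5.9813  81.8376  -0.0497 -27.6477]
```

View pics/w5.png

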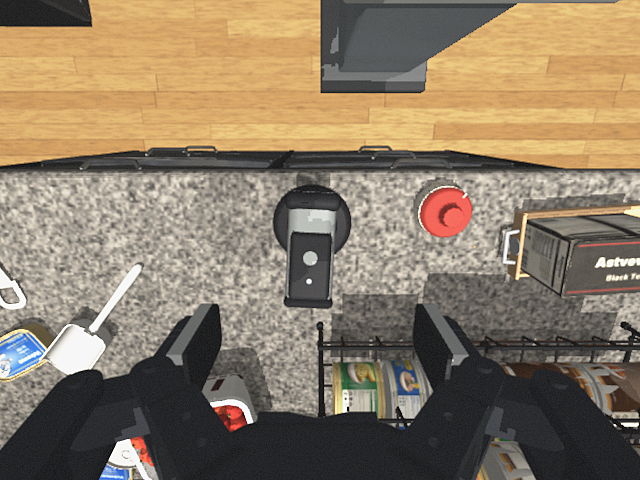

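```bash
python3 - <<'E'
from h import *
w=cv2.imread('pics/w5.png')
print('foot',onz("wrist",(312,221),.008))
for q in[(308,305),(313,197),(284,303),(332,303),(286,200),(341,200),(288,290),(332,290),(306,215),(310,258)]:print(q,onz("wrist",q,.16),onz("wrist",q,.12)[:2])
K,R,t=cam("wrist");print(-R.T@t,R[2])
C=np.zeros((600,800,3),np.uint8);C[:,:520]=cv2.resize(w[180:330,250:380],(520,600),interpolation=cv2.INTER_CUBIC)
s=cv2.imread('pics/s5.png');t=cv2.imread('pics/t5.png')
p=proj("scene",[[.39,-.195,.1]])[0].astype(int);q=proj("top",[[.39,-.195,.1]])[0].astype(int);print(p,q)
C[:280,520:]=cv2.resize(s[p[1]-35:p[1]+35,p[0]-35:p[0]+35],(280,280),interpolation=cv2.INTER_CUBIC)
C[300:580,520:]=cv2.resize(t[q[1]-35:q[1]+35,q[0]-35:q[0]+35],(280,280),interpolation=cv2.INTER_CUBIC)
cv2.imwrite('pics/c5.png',C)
E
```

```text
foot [ 0.4034 -0.1961  0.008 ]
(308, 305) [ 0.4414 -0.1982  0.16  ] [ 0.4637 -0.1995]
(313, 197) [ 0.3424 -0.1927  0.16  ] [ 0.3501 -0.1932]
(284, 303) [ 0.4392 -0.2199  0.16  ] [ 0.4612 -0.2244]
(332, 303) [ 0.4395 -0.1764  0.16  ] [ 0.4615 -0.1745]
(286, 200) [ 0.3447 -0.2148  0.16  ] [ 0.3528 -0.2185]
(341, 200) [ 0.345  -0.1698  0.16  ] [ 0.3531 -0.1669]
(288, 290) [ 0.4262 -0.2158  0.16  ] [ 0.4463 -0.2197]
(332, 290) [ 0.4265 -0.1765  0.16  ] [ 0.4466 -0.1746]
(306, 215) [ 0.3574 -0.1986  0.16  ] [ 0.3674 -0.2   ]
(310, 258) [ 0.3957 -0.1958  0.16  ] [ 0.4113 -0.1967]
[ 0.2897 -0.1894  0.4319] [ 0.3126 -0.0011 -0.9499]
[434 314] [405 340]
```

View pics/c5.png

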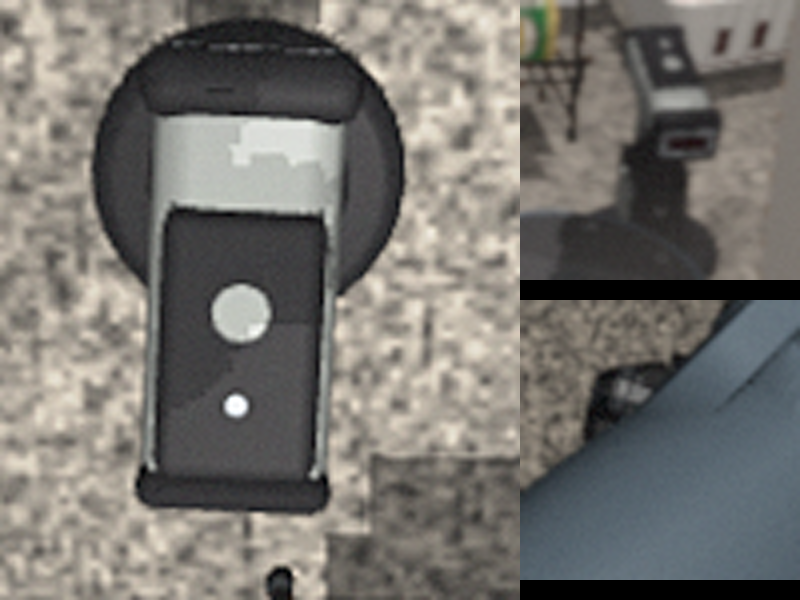

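```bash
python3 - <<'E'
from h import *
R=Rs(86.8,15);g=np.array([.391,-.196,.144]);print(R)
go(R,g+.019*R[:,2]-.08*R[:,2]);print(manip.get_obs()['eef_rot'])
go(R,g+.019*R[:,2])
E
```

```text
[[-0.9644  0.0558 -0.2584]
 [ 0.0539  0.9984  0.0144]
 [ 0.2588  0.     -0.9659]]
t 10.1 P [ 0.3697 -0.19    0.2898] shift [-0.0372 -0.0067  0.0868] rot [-0.0062  0.2611  0.0494] rows>= 1.8937102941520274 1.7725895933784959
[[-1.      0.0062 -0.0007]
 [ 0.0062  1.      0.0003]
 [ 0.0007  0.0003 -1.    ]]
t 10.1 P [ 0.3697 -0.19    0.2898] shift [-0.0166 -0.0057  0.1641] rot [-0.0062  0.2611  0.0494] rows>= 3.3006972491762765 1.7725895933784959
```

In the tool's units: 0.261 rad / 3.1416 = 0.0831.

>>> {"name": "servo_tool", "arguments": {
  "steps": "-0.01 -0.002 0.022 -0.0006 0.0223 0.0045 0.085;-0.019 -0.004 0.043 -0.001 0.0414 0.0086 0.085;-0.029 -0.005 0.065 -0.0016 0.0621 0.0127 0.085;-0.037 -0.006 0.087 -0.0019 0.0831 0.0169 0.085;-0.03 -0.006 0.112 -0.0019 0.0831 0.0169 0.085;-0.023 -0.006 0.138 -0.0019 0.0831 0.0169 0.085;-0.018 -0.006 0.158 -0.0019 0.0831 0.0169 0.085;-0.0166 -0.006 0.164 -0.0019 0.0831 0.0169 0.085;-0.0166 -0.006 0.164 -0.0019 0.0831 0.0169 0.065;-0.0166 -0.006 0.164 -0.0019 0.0831 0.0169 0.058"
}}

```text
time_s: 11.1
ee_pos: [0.3873, -0.195, 0.1277]
eef_rot: [[-0.965, 0.057, -0.256], [0.055, 0.998, 0.013], [0.256, -0.002, -0.967]]
contact_force: [-0.3, -0.4, 0.7]
width: 0.688
grasp_force: 0.0
```

```bash
python3 - <<'E'
from h import *
b=save("wrist","w6.png");print(proj("wrist",[[.391,-.196,.144],[.391,-.196,.162]]),manip.get_obs()['qpos'])
E
```

```text
[[314.6678 323.5654]
 [314.2742 338.3658]] [-23.1276  18.8471 -11.3378  73.7306  -5.0951 -19.2467]
```

View pics/w6.png

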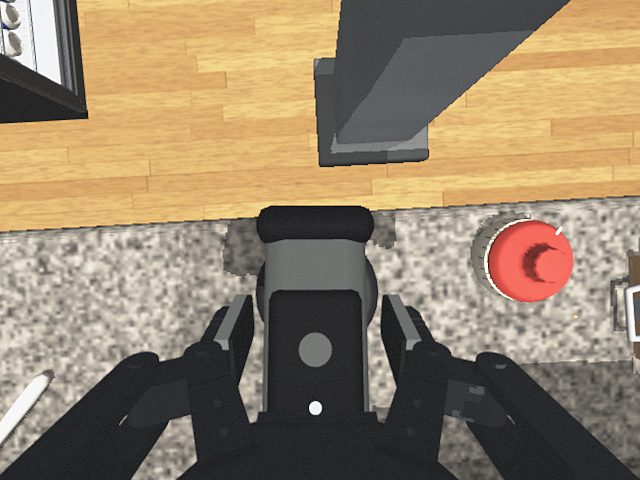

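>>> {"name": "servo_tool", "arguments": {
  "steps": "0 -0.001 0 0 0 0 0.05;0 -0.001 0 0 0 0 0.044;0 -0.001 0 0 0 0 0.038;0 -0.001 0 0 0 0 0.03;0 -0.001 0 0 0 0 0.03;0 -0.001 0 0 0 0 0.03;0 -0.001 0 0 0 0 0.03"
}}

```text
time_s: 11.85
ee_pos: [0.3872, -0.1962, 0.1276]
eef_rot: [[-0.965, 0.057, -0.256], [0.055, 0.998, 0.013], [0.256, -0.002, -0.967]]
contact_force: [-0.5, 1.5, 6.5]
width: 0.486
grasp_force: 60.4
```

```bash
python3 - <<'E'
from h import *
o=manip.get_obs();R=np.array(o['eef_rot']);print(o['ee_pos'],o['contact_force'],o['torque'],R.T@[0,0,.1])
E
```

```text
[ 0.3872 -0.1962  0.1276] [-0.503   1.5226  6.5378] [ 0.2197 -0.0957 -0.0412] [ 0.0256 -0.0002 -0.0967]
```

Straight up 14 cm (tool direction 0.2588, 0, −0.9659).

>>> {"name": "servo_tool", "arguments": {
  "steps": "0.0013 0 -0.005 0 0 0 0.03;0.0039 0 -0.0145 0 0 0 0.03;0.0078 0 -0.029 0 0 0 0.03;0.0116 0 -0.0435 0 0 0 0.03;0.0155 0 -0.058 0 0 0 0.03;0.0207 0 -0.0773 0 0 0 0.03;0.0259 0 -0.0966 0 0 0 0.03;0.031 0 -0.116 0 0 0 0.03;0.0362 0 -0.135 0 0 0 0.03;0.0362 0 -0.135 0 0 0 0.03"
}}

```text
time_s: 12.85
ee_pos: [0.3872, -0.1962, 0.269]
eef_rot: [[-0.966, 0.057, -0.253], [0.056, 0.998, 0.012], [0.254, -0.003, -0.967]]
contact_force: [0.2, -0.4, -2.4]
width: 0.488
grasp_force: 60.9
```

```bash
python3 - <<'E'
from h import *
save("wrist","w7.png");a=save("scene","s7.png")
o=manip.get_obs();R=np.array(o['eef_rot']);P=np.array(o['ee_pos'])
print(P,o['contact_force'],o['torque'])
# window predicted if no slip: head=grasp
hd=P-.019*R[:,2];S=Ro.from_euler('z',-3.2,degrees=True).as_matrix();wi=hd+S@[-.053,0,-.011]
print(proj("wrist",[hd,wi]),proj("scene",[hd,wi]))
E
```

```text
[ 0.3866 -0.1959  0.2666] [ 0.119  -0.6059 -2.5919] [-0.0099 -0.3075  0.0313]
[[316.2423 328.3545]
 [316.2267 203.4249]] [[440.8136 255.4025]
 [446.064  268.1764]]
```

```bash
python3 - <<'E'
from h import *
P=[.428,.266,.111]
for n,f in(("top","t5.png"),("scene","s7.png"),("scene","s5.png")):
    im=cv2.imread('pics/'+f);h=cv2.cvtColor(im,cv2.COLOR_BGR2HSV);u,v=proj(n,[P])[0].round().astype(int);print(n,u,v)
    H,S,V=[h[v-14:v+15,u-14:u+15,i].astype(int) for i in range(3)]
    print('\n'.join(''.join('G' if 40<a<95 and s>70 else 'o' if 23<=a<=40 and s>90 and b<190 else 'W' if s<50 and b>140 else 't' if a<23 and s>80 and b>140 else '.' for a,s,b in zip(*r)) for r in zip(H,S,V)))
E
```

```text
top 251 273
.............................
.............................
.............................
ttt..........................
ttttttt......................
tttttttttt...................
ttttt.tttttttt...............
tttttttttttttttt.............
ttttttttttt..tt...ottt.......
ttttttttttt.tt.....ttttttt...
tttttttttt..WWWW...o.tttttttt
tttttttttt.tWWWWWWWoo.tt.tttt
ttttttttt..WWW..WWWooottttttt
tttttttttt.WW....W..oootttttt
ttttttt...tWWWW.WWo..oo.ttttt
ttttttto.oWW....WWo.too.ttttt
ttttttooooWW....WW.t.oo..tttt
tttttt.oooWW...WWtt.ooo...ttt
tttttttt..WWWWWWW.t..oG...ttt
tttttttt.oo.t.WWto..ooo...ttt
ttttttttooooo.tttt.oGo....ttt
tttttttttoooo..t..ooG.....ttt
tttttttttt.oooooooGo......ttt
tttttttttt...ooGGo........ttt
ttttttttttt...............ttt
ttttttttttt..............tttt
tttttttttttt.............tttt
tttttttttttt.............tttt
ttttttttttttt............tttt
scene 269 316
.............................
.............................
......WWWWW..................
.....WWWWWW...............WWW
.....WWWWW......WWWWW.....WWW
.....WW......................
...WWWW...WW............
[... 849 characters left out ...]
..........
...WWWW......................
..WWWWWWWWWW.................
..WWWWWWWWWW.................
..WWWWWW...WW................
..WW.......WW....WW..........
..WWWW....W..tto.............
..WWWWWW..........ooo........
W...WWW.to.WWWWWWWtooo.......
.....W.ttt.WWW.WWW.ttoo......
.....W.ttt.WW...WW.otoo......
.......oot.WWWWWWW.ttoo......
W......oooo.WWWWW.ttto.......
WW..W..oooo......oooooG......
.......GG..oooooooooGGG......
....W..GGGGGGGoGGGGGGGG......
....W..GGGGGGGGGGGGGGG.......
.....W..GGGGGGGGGGGGGG.......
.....W..GGGGGGGGGGGGG........
.....WW...GGGGGGGGG..........
WW....WW.....................
WW....WWWWWW....WWWWWW.......
WWW...WWWWWWWWWWWWWWWW.......
WWWWW..WWWWWWWWWWWWWWW.WWWWW.
```

```bash
python3 - <<'E'
from h import *
a=(252,274.7);b=(269.6,317.2)
print(onz("top",a,.111),onz("scene",b,.111),tri(ray("top",a),ray("scene",b)))
# slip check: scanner pixels in wrist frame before grip/after lift
for f in('w6.png','w7.png'):
    g=cv2.cvtColor(cv2.imread('pics/'+f),cv2.COLOR_BGR2HSV)[200:430,240:390]
    m=((g[...,2]>200)&(g[...,1]<40)).astype(np.uint8);n,l,s,c=cv2.connectedComponentsWithStats(m);print(f,[(c[i]+[240,200],s[i,4]) for i in range(1,n) if s[i,4]>40 and s[i,4]<400])
A=cv2.imread('pics/w6.png')[280:430,260:370].astype(np.float32).mean(2);B=cv2.imread('pics/w7.png')[270:440,250:380].astype(np.float32).mean(2)
r=cv2.matchTemplate(B,A[10:-10,10:-10].copy(),cv2.TM_CCOEFF_NORMED);print(cv2.minMaxLoc(r),'no-slip loc (20,20)')
E
```

```text
[0.4244 0.261  0.111 ] [0.4226 0.2645 0.111 ] (array([0.4251, 0.263 , 0.1089]), np.float64(0.003019838363967357))
w6.png [(array([372.0921, 249.9211]), np.int32(76)), (array([383.7593, 270.1914]), np.int32(162)), (array([370.3818, 336.    ]), np.int32(55)), (array([379.9495, 359.5455]), np.int32(99)), (array([376.5957, 377.8936]), np.int32(94)), (array([384.5443, 390.1139]), np.int32(79)), (array([315.0224, 407.597 ]), np.int32(134))]
w7.png [(array([370.6   , 247.2909]), np.int32(55)), (array([249.8644, 256.9153]), np.int32(59)), (array([385.3091, 284.8   ]), np.int32(55)), (array([316.8702, 407.4733]), np.int32(131))]
(-0.163500115275383, 0.9845476746559143, (0, 0), (22, 20)) no-slip loc (20,20)
```

```bash
cat >> h.py <<'E'
def final(cap=(.4255,.264,.111),phi=58,yaw=180,d=.10):
    R0=Rs(86.8,15);S=Ro.from_euler('z',-3.2,degrees=True).as_matrix()
    b=R0.T@S@[-np.cos(.21),0,-np.sin(.21)];w=R0.T@S@[-.053,0,-.011]  # tool frame
    R=Rs(yaw,15-(phi-np.degrees(.21)));g=np.array(cap)-R@b*d-R@w;return R,g+.019*R[:,2],R@b
E
python3 - <<'E'
from h import *
R,p,b=final();print(R,p,b,p-.019*R[:,2]);go(R,p)
E
```

```text
[[-0.     -1.      0.    ]
 [-0.8575  0.      0.5146]
 [-0.5146  0.     -0.8575]] [0.4255 0.3557 0.2253] [ 0.     -0.5299 -0.848 ] [0.4255 0.3459 0.2416]
t 12.95 P [ 0.3866 -0.1959  0.2666] shift [-0.0176  0.553   0.0372] rot [-0.2343 -0.613  -1.6465] rows>= 11.091000137980464 11.822390960050791
```

In the tool's units: -0.276 rad / 3.1416 = -0.0879.

>>> {"name": "servo_tool", "arguments": {
  "steps": "0.002 0.02 -0.01 -0.0029 -0.0073 -0.0191 0.03;0.004 0.05 -0.02 -0.0064 -0.0175 -0.0477 0.03;0.006 0.08 -0.03 -0.0105 -0.0286 -0.0748 0.03;0.009 0.11 -0.035 -0.015 -0.0392 -0.105 0.03;0.012 0.138 -0.04 -0.0185 -0.0487 -0.1305 0.03;0.015 0.166 -0.04 -0.0223 -0.0586 -0.1572 0.03;0.015 0.193 -0.04 -0.0261 -0.0684 -0.1833 0.03;0.015 0.221 -0.04 -0.0299 -0.078 -0.2101 0.03;0.015 0.248 -0.04 -0.0334 -0.0879 -0.2355 0.03;0.015 0.276 -0.04 -0.0372 -0.0974 -0.262 0.03"
}}

```text
time_s: 13.95
ee_pos: [0.3972, 0.0809, 0.3077]
eef_rot: [[-0.735, -0.678, -0.018], [-0.664, 0.714, 0.221], [-0.137, 0.174, -0.975]]
contact_force: [-0.7, -0.2, -2.8]
width: 0.482
grasp_force: 61.0
```

```bash
python3 - <<'E'
from h import *
R,p,b=final();go(R,p);o=manip.get_obs();print(o['qpos'],o['eef_rot'])
E
```

```text
t 13.95 P [0.3972 0.0809 0.3077] shift [-0.192   0.1626  0.1406] rot [-0.1143 -0.3068 -0.8212] rows>= 5.764934371464203 5.89656041105645
[  1.8732   0.8093  -5.9474  83.8735  12.7889 -41.0179] [[-0.7347 -0.6781 -0.018 ]
 [-0.6644  0.714   0.2209]
 [-0.137   0.1742 -0.9751]]
```

In the tool's units: -0.082 rad / 3.1416 = -0.0261.

>>> {"name": "servo_tool", "arguments": {
  "steps": "-0.02 0.017 0.008 -0.0035 -0.0099 -0.0261 0.03;-0.04 0.035 0.016 -0.0073 -0.0194 -0.0522 0.03;-0.06 0.052 0.025 -0.0108 -0.0293 -0.0783 0.03;-0.08 0.069 0.033 -0.0146 -0.0392 -0.1044 0.03;-0.1 0.087 0.041 -0.0181 -0.0487 -0.1305 0.03;-0.12 0.104 0.049 -0.022 -0.0586 -0.1569 0.03;-0.14 0.121 0.057 -0.0255 -0.0684 -0.183 0.03;-0.16 0.138 0.066 -0.029 -0.078 -0.2091 0.03;-0.18 0.156 0.074 -0.0328 -0.0879 -0.2352 0.03;-0.2 0.173 0.082 -0.0363 -0.0977 -0.2613 0.03"
}}

```text
time_s: 14.95
ee_pos: [0.4261, 0.355, 0.2845]
eef_rot: [[-0.0, -1.0, 0.0], [-0.858, 0.0, 0.514], [-0.514, -0.0, -0.858]]
contact_force: [-0.5, 1.0, -2.3]
width: 0.482
grasp_force: 61.0
```

```bash
python3 - <<'E'
from h import *
R,p,b=final();go(R,p);o=manip.get_obs();print(o['qpos'],o['eef_rot'],o['contact_force'])
im=save("wrist","w8.png");h=cv2.cvtColor(im,cv2.COLOR_RGB2HSV);u=proj("wrist",[[.4255,.264,.111]])[0];print(u)
m=((h[...,0]>40)&(h[...,0]<95)&(h[...,1]>90)).astype(np.uint8);n,l,s,c=cv2.connectedComponentsWithStats(m);print([(s[i],c[i]) for i in range(1,n) if s[i,4]>150])
E
```

```text
t 14.95 P [0.4261 0.355  0.2845] shift [0.0298 0.0006 0.0511] rot [-0.0002 -0.0011 -0.0001] rows>= 1.184086557036342 0.007637914447801709
[ 24.8657   4.7551 -10.9583  60.1482  27.7688 -61.6115] [[-0.0001 -1.      0.0002]
 [-0.858   0.0002  0.5136]
 [-0.5136 -0.0001 -0.858 ]] [-0.5327  1.0019 -2.2597]
[320.6653 -27.3801]
[(array([  5, 120,  33,  40, 401], dtype=int32), array([ 21.4289, 139.3317]))]
```

>>> {"name": "servo_tool", "arguments": {
  "steps": "0.005 0.0003 0.008 0 0 0 0.03;0.01 0.0005 0.017 0 0 0 0.03;0.015 0.0005 0.026 0 0 0 0.03;0.02 0.0005 0.035 0 0 0 0.03;0.025 0.0005 0.043 0 0 0 0.03;0.028 0.0005 0.048 0 0 0 0.03;0.0298 0.0005 0.051 0 0 0 0.03;0.0298 0.0005 0.051 0 0 0 0.03;0.0298 0.0005 0.051 0 0 0 0.03;0.0298 0.0005 0.051 0 0 0 0.03"
}}

```text
time_s: 16.0
ee_pos: [0.4267, 0.3552, 0.2276]
eef_rot: [[-0.002, -1.0, 0.003], [-0.858, 0.003, 0.514], [-0.514, -0.002, -0.858]]
contact_force: [0.2, 0.9, -2.1]
width: 0.487
grasp_force: 61.2
```

```bash
python3 - <<'E'
from h import *
R,p,b=final();go(R,p);o=manip.get_obs();print(np.abs(o['qvel']).max(),o['contact_force'],o['grasp_force'])
im=cv2.cvtColor(save("scene","s9.png"),cv2.COLOR_RGB2HSV)
g=p-.019*R[:,2]; w=np.array([.4255,.264,.111])-.1*b
print('proj head,window,cap',proj("scene",[g,w,[.4255,.264,.111]]))
H,S,V=[im[270:340:1,230:310,i].astype(int) for i in range(3)]
print('\n'.join(''.join('G' if 40<a<95 and s>70 else 'o' if 23<=a<=40 and s>90 and v<190 else 'R' if (a<8 or a>172) and s>130 else 'k' if v<60 else 'W' if s<50 and v>140 else '.' for a,s,v in zip(*r)) for r in zip(H,S,V)))
B=cv2.imread('pics/w7.png')[280:430,260:370].astype(np.float32).mean(2);W=manip.grab_frame("wrist")[265:445,245:385].astype(np.float32).mean(2)
print(cv2.minMaxLoc(cv2.matchTemplate(W,B.copy(),cv2.TM_CCOEFF_NORMED)),'no slip (15,15)')
E
```

```text
t 16.0 P [0.4267 0.3552 0.2276] shift [0.0007 0.0012 0.0023] rot [-0.0031 -0.0004 -0.002 ] rows>= 0.05404930860074798 0.02472996505253726
0.047469553866097705 [ 0.2155  0.8525 -2.0907] 61.16446137428284
proj head,window,cap [[236.8481 276.6601]
 [248.784  291.0592]
 [269.7305 316.6239]]
.......kkkkkk...kkkkkkk.............kkk........k.........kk...kkkkkk.kk.........
...........kk....kkkkkk............kkkkk...k..kkk...k.kkkkk....kkk..............
...........kk....kkkkkk...........kkkkkkk.kkk.kkk...............................
..........kkkk..k.kkkkk............kkkkk...........................W............
..........kkkkkkkkk................kkkk...........................WWWWWW........
.........kkkkkkkk..WWW.............kkkk.................W...WWWW.WWWWWWWW.......
.........kkkkkkkk.WWWWWW................WWW......WWWWWWWWW..WWWWWWWWWWWWW.......
.........kkkk.kk.WWWWWWWW..WWW..W.......WWW..WW..WWWWWWWWWWWWWWWWWWWWWWWW.......
........kkkk...k.WWWWWWWWWWWWWWWW.......WWWWWWWWWWWWWWWWWWWWWWWWWWW.............
.......kkkk....k..WWWWWWWWWWWWWWW.......WWWW..WWWWWWWWWWWWWWWWWWWWW.............
..
[... 4234 characters left out ...]
WWWWWWWWWWWWWWWWWWWWWW..WWWWWWWWWW......WWWWWWWWWWWWWWW.
WWWWWWWWWWWWWWWW..WWWWWWWWWWWWWWW.WWWWWWWWW.....WWWWWWWWWWW.....WWWWWWWWWWWWWWW.
WWWWWWWWWWWWWWW..WWWWWWWWWWWWWWWW...............WWWWWWWWWWW......WWWWWWWWWWWWWW.
WWWWWWWWWWWWWW...WWWWWWWWWWWWWWWW...............WWWWWWWWWWW.....WWWWWWWWWWWWWWW.
WWWW..WWWWWW.....WWWWWWWWWWWWWWWW...............WWWWW...........WW...WWWWWWWWWW.
WWW........WW....WWWWWWWWWWWWWWWW...............................WWWWWWWWWWWWWWW.
WWWW..WWWWWWW....WWWWWWWWWWWWWWWWW.W............................WWWWWWWWWWWWWWW.
WWWW.WWWWWWWWW...WWWWWWWWWW......WWWWWWWW..W....................WWWWWWWWWWWWWWW.
(0.04547370970249176, 0.928894579410553, (30, 30), (15, 15)) no slip (15,15)
```

```bash
python3 -c "
from station import manip
print(manip.close_job())"
```

```text
the job is handed in; nothing more can be done
None
```

I handed the job in at about 16 s of the 61 s. The jar stands upright and released in its gap. The gripper holds the scanner about 58° below level, aimed at the cap centre from about 10 cm; that aim is worked out from the arm pose, since the last wrist frame did not show the cap. The hand-in returned no verdict.

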